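# Seat the keyed collar on the bench camera and hold it home

### The job

Lift the knurled aluminium collar up off its peg, set it over the upright lens barrel of the bench camera and turn it until its hidden keyways drop over the pins on the barrel. Then push it fully home against the sprung blue ring and keep gripping and pushing: finish while holding it there, since the ring lifts it again if let go. Leave the black dust cap hanging on its peg.

Things in the scene. Friction and masses are not known exactly. Their poses are not given: they have to be found in the camera images.
- collar: loose knurled aluminium collar, round, 48 mm diameter, 34 mm high, 0.12 kg, thin blue line near its foot; origin on its axis at the underside, z up. Foot open, bore 31 mm. Hangs at the start on one of two pegs, origin 40 mm above the desk, any yaw; must rise 30 mm to clear the peg. Grip it across the outside from above, fingertips about 15 to 21 mm below its top
- collar_top (a point): centre of the collar's top, 34 mm above its underside: a flange 6 mm thick with a 20 mm hole. Hidden in the foot, the lowest 12 mm hold a lip with four equal keyways about 9 mm wide, 90 degrees apart; their direction is not marked. A quarter turn in all always reaches the pins; they enter within about 0.08 rad
- camera: fixed bench camera looking up: black housing 80x80 mm, 40 mm high, origin at the centre of its underside on the desk, z up; on its axis stands a steel lens barrel 28 mm in diameter. The collar's underside rests on the barrel's pins 60 mm above the desk until it is keyed, then drops to the blue spring ring at 55 mm and is pushed home to 50 mm
- barrel_top (a point): centre of the barrel's chamfered top, 72 mm above the desk. Four brass pins 5 mm thick stick 5.5 mm out of the barrel, 90 degrees apart along the camera's x and y axes, their tops 60 mm above the desk
- seat_ring (a joint): travel of the sprung blue ring (48 mm diameter) round the foot of the barrel, on which the collar seats, in m: 0 up, 0.005 fully down at its stop. It takes 3 N to start and 8 N at the stop; it springs back when released
- peg_rack: fixed plywood base 64x180x12 mm, origin at the centre of its underside on the desk, z up; two upright wooden pegs 26 mm in diameter, tops 68 mm above the desk, at y = +55 mm and -55 mm in its frame. The collar hangs on one, the dust cap on the other; which is which varies
- dust_cap: loose smooth black plastic cap 42 mm in diameter, 26 mm high, origin on its axis at its underside, hanging on the other peg with its origin 46 mm above the desk; to be left there
Mind the look-alikes: they are no part of the job. Leave any purple or yellow look-alike of the collar alone.

How it is judged:
On the way, in this order (a step that is already met when the one before it is completed fails the run):
1. the collar is lifted clear of its peg in the gripper (z of collar in the frame of peg_rack above 0.072 m and contact force between the fingers and collar above 1 N), for 0.2 s.
2. the collar has dropped over the pins on the barrel (horizontal distance between collar and camera below 0.003 m and z of collar in the frame of camera below 0.0565 m), for 0.2 s.
At the end, for the whole second after the job is handed in: The collar sits upright on the barrel (within 3 mm and 0.08 rad), keyed over the pins, its underside no more than 52 mm above the desk and the spring ring pressed at least 3.8 of its 5 mm, still and held there by the fingers (over 3 N); the dust cap is within 15 mm of where it hung (value of joint seat_ring above 0.0038 m and z of collar in the frame of camera below 0.052 m and horizontal distance between collar and camera below 0.003 m and angle between collar's own z axis and vertical below 0.08 rad and contact force between the fingers and collar above 3 N and linear speed of collar below 0.02 m/s and distance of dust_cap from where it was at the start of the episode below 0.015 m); the arm keeps its last pose, push and grip.
It fails at once if the dust cap is knocked or taken from its peg (distance of dust_cap from where it was at the start of the episode above 0.015 m).
It also fails if it takes over 58 s, if anything falls off the work surface, if the arm or the gripper's body presses on something with over 40 N, if the wrist force passes 120 N, or if a joint passes its speed limit or range.

### The arm

A 7-joint arm with a two-finger parallel gripper is mounted at the origin on a cart in front of the work surface, level with it; the furniture and walls round the work are solid. World frame = base frame: x ahead of the robot, y to its left, z up, the work surface at z = 0. Lengths are in m, angles in rad, forces in N, time in s.
With the tool pointing down it reaches from about 0.35 to 0.9 m from the base axis. Payload 19.9 kg.
Tool frame: the origin (TCP) lies between the finger pads; the fingertips stand 19 mm ahead of it and the grasp point (between the pads) is the TCP; z points along the fingers, y is the line along which they close (so a half turn about z gives the same grasp; the last joint's range is limited). The gripper opens to 94 mm and grips with 3 to 60 N. Pads are 16 mm wide; open, the fingers measure 119 mm over their backs; the gripper's body (75 mm by 177 mm) begins 78 mm behind the grasp point.
Start: joints at [-1.183, 0.417, -0.01, 1.614, 0.005, 1.111, -0.053], TCP at [0.26, 0.568, 0.224] pointing down, gripper open.
Joint ranges: [-2.81, 2.81], [-0.39, 2.02], [-1.27, 1.25], [0.06, 2.57], [-1.19, 4.33], [0.19, 2], [-2.82, 2.82]. Speed limits (rad/s): [1.89, 1.89, 2.39, 2.39, 3.01, 3.01, 3.01].

### API

Orientations are given as a 3x3 rotation matrix whose columns are the frame's x, y, z axes.
In Python, from rig import robot gives the robot as it stands. Calls block until the motion is done:
- robot.move_ptp(position, orientation): joint-space move of the TCP to a pose.
- robot.move_linear(position, velocity=0.15, frame=None, threshold=None): straight line of the TCP; frame=None keeps the orientation; velocity is the mean speed in m/s. With threshold (N) it stops when the force on the tool has changed by that much, and returns True; else False.
- robot.goto_joints(angles): joint-space move.
- robot.gripper_to(opening): finger opening in m; the grip force is fixed at half the most; returns when the fingers have stopped.
- robot.pause(seconds).
- robot.ik(position, orientation): joint angles nearest the present ones, or None.
- robot.get_state(): the state.
- robot.grab_frame(name): name is "side" or "top" or "wrist"; returns the picture (384x512x3 uint8, red, green, blue); there is no depth.
- robot.camera_info(name): a dict with "fx", "fy", "cx", "cy" (pixels), "rvec" (rotation vector, rad) and "tvec" (3), from world to camera coordinates, as OpenCV has them. Camera axes: x right, y down, z forward; pixel columns grow to the right and rows downward; lengths in m; the calibration is good to about 2 mm. A picture is of the moment at which its call begins: read the wrist's pose just before it. camera_info takes no time and is no camera call; for the wrist camera it gives the pose at the moment of the call.
A pose or a line that the arm cannot do raises robot.PlanningError and nothing moves.
- robot.sign_off(): hands the job in; it is judged then, once.
The state is a dict: "time": time; "qpos": joint angles; "joint_vel": joint speeds; "effort": joint torques, N m; "ee_pos": TCP position; "tool_rot": TCP orientation; "force": force on the tool from outside, world axes, zero at the start; "moment": the same for the moment, N m; "opening": finger opening in m; "grasp_force": force on a finger pad.
Only numpy, scipy, OpenCV 4.12 (cv2) and the standard library are available. Lean on these libraries where they do the work, as an engineer would, in place of code of your own. Each camera call takes 0.05 s, during which the arm holds its last target. There are 200 camera calls.

## Working session

There is one attempt and no reset: what is moved stays moved. The work goes in short steps, each a Python script; the robot and the scene stay as the last script left them, time stands still between calls to the robot, and variables do not carry over. Pictures are saved under pics/ and viewed, at most 10 in all, crops included, and the job is handed in when it is done.

```bash
mkdir -p pics; cat > h.py <<'E'
import numpy as np, cv2
from rig import robot
def K(c): return np.array([[c['fx'],0,c['cx']],[0,c['fy'],c['cy']],[0,0,1.]])
def save(n,im): cv2.imwrite(n,im[:,:,::-1])
def ray(c,uv):
    R=cv2.Rodrigues(np.array(c['rvec'],float))[0];t=np.array(c['tvec'],float).ravel()
    d=R.T@np.linalg.inv(K(c))@np.array([uv[0],uv[1],1.]);return -R.T@t,d/np.linalg.norm(d)
def plane(c,uv,z):
    o,d=ray(c,uv);return o+d*(z-o[2])/d[2]
def tri(rs):
    A=sum(np.eye(3)-np.outer(d,d) for o,d in rs);b=sum((np.eye(3)-np.outer(d,d))@o for o,d in rs)
    return np.linalg.solve(A,b)
def proj(c,p): return cv2.projectPoints(np.array(p,float).reshape(-1,3),np.array(c['rvec'],float),np.array(c['tvec'],float),K(c),None)[0].reshape(-1,2)
def down(a): # tool z down, tool y at angle a
    y=np.array([np.cos(a),np.sin(a),0]);z=np.array([0,0,-1.]);return np.column_stack([np.cross(y,z),y,z])
E
python3 - <<'E'
from h import *
ims=[]
for n in("side","top"):
    im=robot.grab_frame(n);save(f'pics/{n}0.png',im)
    c=robot.camera_info(n);print(n,c['fx'],ray(c,(256,192)))
s=robot.get_state();print(s['tool_rot'],s['ee_pos'],s['time'],s['opening'])
E
```

```text
side 357.3284984733355 (array([ 0.39069905, -0.88254089,  0.37701272]), array([ 0.09897662,  0.92617691, -0.36386806]))
top 397.63402903912936 (array([ 0.34291309, -0.08040634,  0.96988195]), array([ 0.12493815, -0.00169213, -0.99216309]))
[[-9.09070947e-01  4.16641199e-01 -3.52630987e-04]
 [ 4.16641336e-01  9.09070382e-01 -1.01867040e-03]
 [-1.03853672e-04 -1.07296431e-03 -9.99999419e-01]] [0.26028507 0.56787325 0.22391065] 0.1 0.09417745980003006
```

View pics/side0.png

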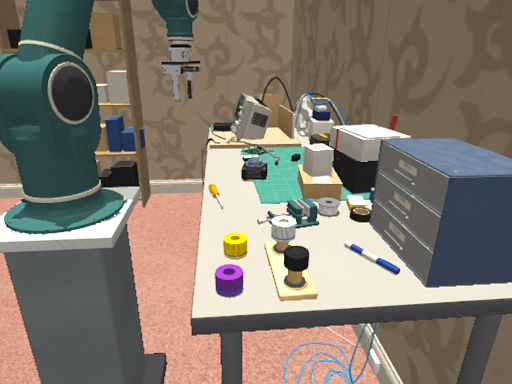

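View pics/top0.png

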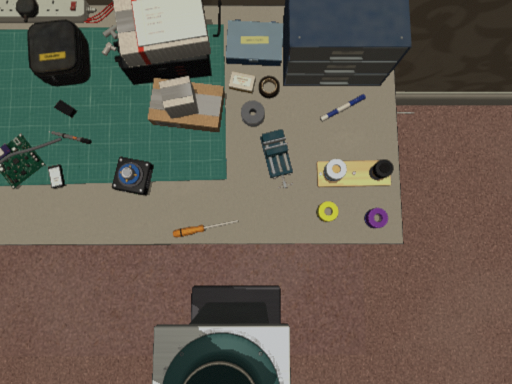

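Candidates for the collar: silver collar on a peg, side (284,228) and top (336,169); yellow look-alike, top (328,211); purple one, top (377,218); grey ring lying flat, top (253,113); black ring, top (269,87). The dust cap is at top (383,169). I choose the silver one on the peg. The bench camera with the blue ring is at top (132,175) and side (255,168).

```bash
python3 - <<'E'
from h import *
s=cv2.imread('pics/side0.png');t=cv2.imread('pics/top0.png')
f=lambda im,x,y,w,h:cv2.resize(im[y:y+h,x:x+w],(400,300),interpolation=cv2.INTER_CUBIC)
a=np.vstack([np.hstack([f(s,224,205,112,84),f(t,304,141,100,75)]),np.hstack([f(s,228,150,56,42),f(t,104,154,56,42)])])
cv2.imwrite('pics/crop.png',a)
cs,ct=robot.camera_info('side'),robot.camera_info('top')
for n,us,ut in(('collar',(284,221),(336.5,169)),('cap',(296,252),(383.5,168.5)),('barrel',(255,161),(130,175))):
    rs=[ray(cs,us),ray(ct,ut)];print(n,tri(rs))
c=robot.camera_info('wrist');st=robot.get_state()
o,d=ray(c,(256,192));R=st['tool_rot'];R=np.array(R)
print('wrist cam in tool',R.T@(o-st['ee_pos']),R.T@d,c['fx'])
print(R.T@ray(c,(356,192))[1])
E
```

```text
collar [ 0.51017613 -0.26701347  0.07288911]
cap [ 0.5114828  -0.37646374  0.06900403]
barrel [0.50117756 0.2116786  0.05331722]
wrist cam in tool [ 0.06990797  0.0002229  -0.16004779] [-0.25457628  0.00956504  0.96700539] 316.8086547515292
[-0.24181043  0.30932716  0.91969801]
```

View pics/crop.png

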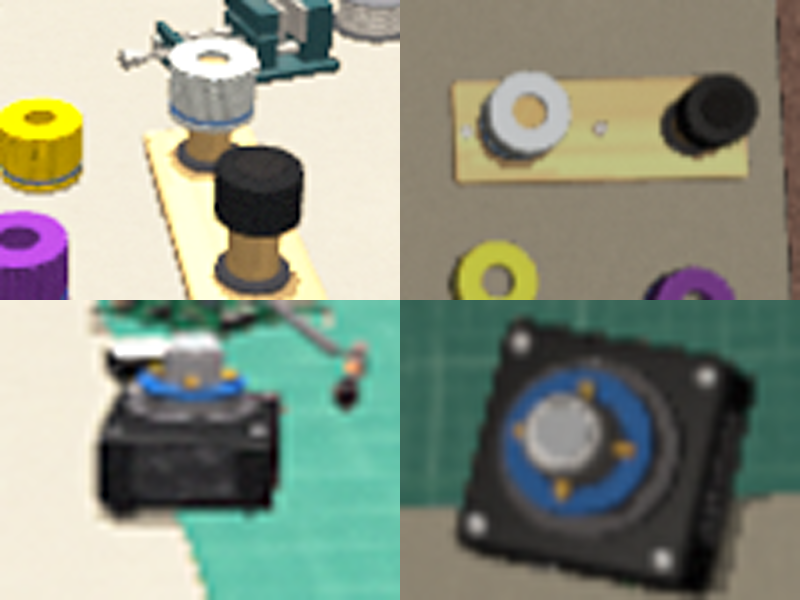

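The crop confirms the choice: silver knurled collar with the blue line on the left peg, crop (215,85), and the dust cap on the other peg. The bench camera shows brass pins at crop (587,390), (563,488), (520,430) and (623,449), giving a yaw of about -0.2 rad.

```bash
python3 - <<'E'
from h import *
for n,p in(('col',(.51,-.267,.2)),('bar',(.501,.212,.2))):
    for a in np.arange(-180,180,30):
        q=robot.ik(p,down(np.radians(a)));print(n,a,None if q is None else np.round(q,2)[[0,2,4,6]])
s=robot.get_state()
def shot(p,a,n):
    robot.move_ptp(p,down(a))
    c=robot.camera_info('wrist');im=robot.grab_frame('wrist');save(f'pics/{n}.png',im);np.save(f'pics/{n}.npy',c,allow_pickle=True)
    print(n,robot.get_state()['time'],proj(c,[.51,-.267,.074])[0])
shot((.51,-.267,.2),0,'c0')
E
```

```text
col -180 [-0.35  1.09 -0.56 -2.22]
col -150 [-0.35  1.09 -0.56 -1.7 ]
col -120 [-0.35  1.09 -0.56 -1.17]
col -90 [-0.26  0.92 -0.45 -0.75]
col -60 [-0.28  0.95 -0.46 -0.21]
col -30 [-0.29  0.97 -0.48  0.33]
col 0 [-0.3   0.98 -0.48  0.85]
col 30 [-0.29  0.97 -0.48  1.37]
col 60 [-0.26  0.92 -0.45  1.87]
col 90 [-0.22  0.86 -0.41  2.35]
col 120 [ 1.11 -0.91  0.44  2.16]
col 150 [ 1.22 -1.08  0.56  2.59]
bar -180 [-0.35 -0.13  0.05  2.64]
bar -150 [-1.28  1.09 -0.5  -2.61]
bar -120 [-1.28  1.09 -0.5  -2.09]
bar -90 [-0.96  0.62 -0.23 -1.81]
bar -60 [-0.89  0.53 -0.2  -1.33]
bar -30 [-0.84  0.46 -0.17 -0.83]
bar 0 [-0.78  0.39 -0.14 -0.33]
bar 30 [-0.7   0.29 -0.1   0.16]
bar 60 [-0.62  0.2  -0.07  0.65]
bar 90 [-0.56  0.12 -0.04  1.15]
bar 120 [-0.49  0.04 -0.01  1.65]
bar 150 [-0.42 -0.04  0.02  2.15]
c0 3.2083 [252.93104367 187.32169425]
```

View pics/c0.png

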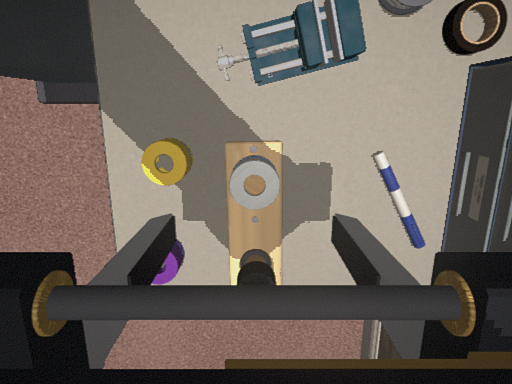

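c0 shows the collar top at (254,184), 3 px from the prediction, with the cap behind the gripper bar at (256,268). Next I take a flipped view of the collar, then two opposed views of the barrel.

```bash
cat >> h.py <<'E'
def circ(im,c,uv,z,r,tol=.12,half=60,S=4):
    u,v=np.round(uv).astype(int);x0,y0=u-half,v-half
    g=cv2.GaussianBlur(cv2.resize(cv2.cvtColor(im[y0:y0+2*half,x0:x0+2*half],cv2.COLOR_RGB2GRAY),None,fx=S,fy=S,interpolation=cv2.INTER_CUBIC),(5,5),0)
    o=ray(c,uv)[0];R=cv2.Rodrigues(np.array(c['rvec']))[0];p=plane(c,uv,z)
    rp=S*c['fx']*r/(R@p+np.ravel(c['tvec']))[2]
    h=cv2.HoughCircles(g,cv2.HOUGH_GRADIENT,1,30,param1=80,param2=10,minRadius=int(rp*(1-tol)),maxRadius=int(rp*(1+tol)))
    return [] if h is None else [((x+.5)/S-.5+x0,(y+.5)/S-.5+y0,q/rp) for x,y,q in h[0][:3]]
E
python3 - <<'E'
from h import *
def shot(p,a,n):
    robot.move_ptp(p,down(a))
    c=robot.camera_info('wrist');im=robot.grab_frame('wrist');save(f'pics/{n}.png',im);np.save(f'pics/{n}.npy',c,allow_pickle=True)
    print(n,robot.get_state()['time'])
shot((.51,-.267,.2),-np.pi,'c1')
shot((.501,.212,.2),-np.pi/2,'b0')
shot((.501,.212,.2),np.pi/2,'b1')
for n,p,r in(('c0',(.51,-.267,.074),.024),('c1',(.51,-.267,.074),.024),('b0',(.501,.212,.072),.014),('b1',(.501,.212,.072),.014)):
    c=np.load(f'pics/{n}.npy',allow_pickle=True).item();im=cv2.imread(f'pics/{n}.png')[:,:,::-1]
    uv=proj(c,p)[0]
    print(n,uv,[(np.round(h,2),plane(c,h[:2],p[2]).round(4)) for h in circ(im,c,uv,p[2],r)])
E
python3 -c "
import cv2,numpy as np
a=[cv2.imread(f'pics/{n}.png')[112:262,156:356] for n in('c1','b0','b1')]
a.append(cv2.imread('pics/c0.png')[112:262,156:356])
a=[cv2.resize(i,(400,300),interpolation=2) for i in a]
cv2.imwrite('pics/m.png',np.vstack([np.hstack(a[:2]),np.hstack(a[2:])]))"
```

```text
c1 3.5083
b0 5.6333
b1 8.0583
c0 [252.93104367 187.32169425] [(array([254.25, 184.75,   0.95]), array([ 0.5112, -0.2645,  0.074 ]))]
c1 [253.278795   186.69344553] [(array([254.5 , 184.25,   0.96]), array([ 0.5111, -0.2647,  0.074 ])), (array([254.25, 176.75,   0.89]), array([ 0.5109, -0.2576,  0.074 ])), (array([261.25, 170.75,   0.94]), array([ 0.5173, -0.2519,  0.074 ]))]
b0 [253.12938723 185.51408241] [(array([249.  , 184.5 ,   0.88]), array([0.502 , 0.2159, 0.072 ])), (array([267.25, 200.25,   1.02]), array([0.4867, 0.1986, 0.072 ])), (array([227.75, 166.25,   1.03]), array([0.5193, 0.2354, 0.072 ]))]
b1 [252.74220474 186.01605489] [(array([256.25, 189.  ,   0.88]), array([0.5039, 0.2153, 0.072 ])), (array([232.  , 195.  ,   1.11]), array([0.5097, 0.1925, 0.072 ])), (array([274.5 , 203.75,   0.99]), array([0.5183, 0.2326, 0.072 ]))]
```

View pics/m.png

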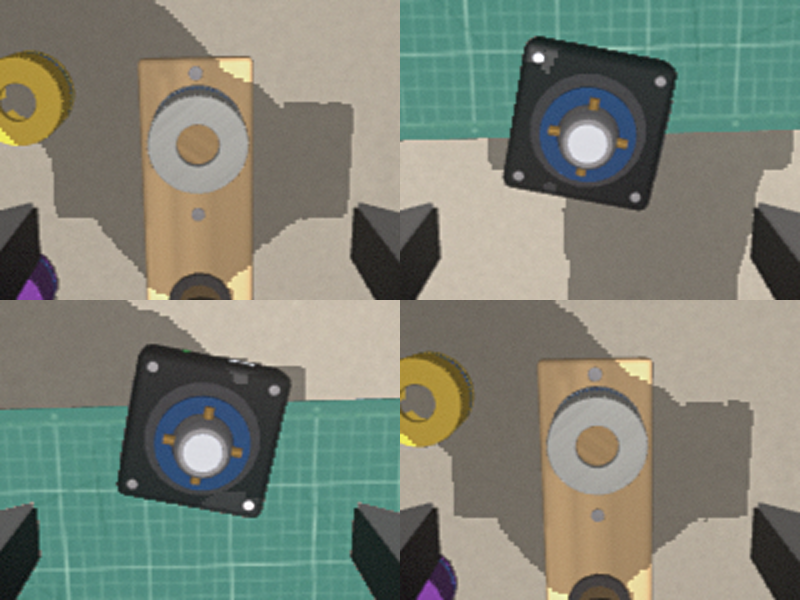

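The pictures show the collar top at about (254,184) in both collar views; c1 was not actually flipped. The two barrel views are opposed, with the white barrel top at (249,184) and (256,189). The pins are at about -0.185 rad. Now the grasp.

```bash
python3 - <<'E'
from h import *
# barrel: white disc centroids, triangulated
rs=[];pl=[]
for n in('b0','b1'):
    c=np.load(f'pics/{n}.npy',allow_pickle=True).item();im=cv2.imread(f'pics/{n}.png')
    m=(im.min(2)>200).astype(np.uint8);N,_,st,ce=cv2.connectedComponentsWithStats(m)
    uv=proj(c,(.503,.2155,.072))[0];i=1+np.argmin(np.linalg.norm(ce[1:]-uv,axis=1))
    rs.append(ray(c,ce[i]));pl.append(plane(c,ce[i],.072));print(n,ce[i],st[i],pl[-1].round(4))
print('barrel top',tri(rs),'mean',np.mean(pl,0))
cx,cy=.5115,-.2637
robot.move_ptp((cx,cy,.17),down(0))
print(np.round(robot.get_state()['tool_rot'],3).tolist())
print(robot.move_linear((cx,cy,.075),velocity=.1,threshold=8),robot.get_state()['ee_pos'],robot.get_state()['force'])
robot.gripper_to(.03)
s=robot.get_state();print(s['opening'],s['grasp_force'],s['ee_pos'],s['force'],s['moment'],s['time'])
robot.move_linear((cx,cy,.19),velocity=.12)
robot.pause(.3)
s=robot.get_state();print(s['opening'],s['grasp_force'],s['ee_pos'],s['force'],s['time'])
c=robot.camera_info('wrist');im=robot.grab_frame('wrist');save('pics/g0.png',im);np.save('pics/g0.npy',c,allow_pickle=True)
z=s['ee_pos'][2]-.001;uv=proj(c,(*s['ee_pos'][:2],z))[0]
print(uv,[(np.round(h,2),plane(c,h[:2],z).round(4)) for h in circ(im,c,uv,z,.024)])
E
```

```text
b0 [249.25266904 183.50177936] [240 175  19  18 281] [0.5029 0.2156 0.072 ]
b1 [256.90175439 188.03508772] [248 179  19  19 285] [0.5029 0.2159 0.072 ]
barrel top [0.50293665 0.21575912 0.07202447] mean [0.50293724 0.21575945 0.072     ]
[[-0.003, 1.0, 0.0], [1.0, 0.003, 0.0], [0.0, 0.0, -1.0]]
False [ 0.51185232 -0.26379725  0.07558114] [-0.65041598  0.10491616 -0.78407462]
0.04683835844747515 30.000124300131574 [ 0.5115127  -0.26371184  0.07503727] [-0.6862264   0.51402838  0.35354138] [-0.10339798  0.11104289  0.01486876] 11.6917
0.047434423812830695 29.999705718364567 [ 0.51141408 -0.26357913  0.18967306] [-0.09654787  0.25621468 -1.30953637] 13.1
[253.26039924 240.90325318] [(array([253.25, 246.5 ,   1.  ]), array([ 0.5114, -0.2669,  0.1887])), (array([253.  , 234.25,   1.06]), array([ 0.5113, -0.2597,  0.1887])), (array([254.  , 226.25,   0.91]), array([ 0.5118, -0.2551,  0.1887]))]
```

View pics/g0.png

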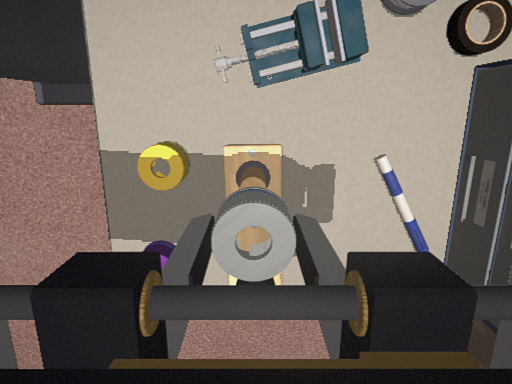

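g0 shows the collar gripped level between the pads, top face centred near (254,241), and the peg free below it. I refine the in-hand offset by masking the top face.

```bash
python3 - <<'E'
from h import *
S=3
for n,p in(('c0',(.5112,-.2645,.074)),('g0',(.5114,-.2636,.1887))):
    c=np.load(f'pics/{n}.npy',allow_pickle=True).item();im=cv2.imread(f'pics/{n}.png')
    uv=proj(c,p)[0];r=np.linalg.norm(proj(c,(p[0]+.024,p[1],p[2]))[0]-uv)
    hsv=cv2.cvtColor(im,cv2.COLOR_BGR2HSV);vv,uu=np.mgrid[:384,:512]
    near=np.hypot(uu-uv[0],vv-uv[1])<1.25*r
    ann=(np.hypot(uu-uv[0],vv-uv[1])<.85*r)&(np.hypot(uu-uv[0],vv-uv[1])>.6*r)
    v0=np.median(hsv[...,2][ann]);s0=np.median(hsv[...,1][ann])
    m=(near&(abs(hsv[...,2].astype(int)-v0)<22)&(hsv[...,1]<s0+25)).astype(np.uint8)
    m=cv2.morphologyEx(m,cv2.MORPH_OPEN,np.ones((3,3)))
    cs,hi=cv2.findContours(m,cv2.RETR_CCOMP,cv2.CHAIN_APPROX_NONE);k=max(range(len(cs)),key=lambda i:cv2.contourArea(cs[i]))
    e=cv2.fitEllipse(cv2.convexHull(cs[k]));ch=[cv2.fitEllipse(cs[i]) for i in range(len(cs)) if hi[0][i][3]==k and len(cs[i])>20]
    print(n,uv,r,v0,s0,'outer',np.round(e[0],2),e[1],plane(c,e[0],p[2]).round(4))
    for q in ch: print('  hole',np.round(q[0],2),q[1],plane(c,q[0],p[2]).round(4))
    g=cv2.bitwise_and(im,im,mask=m)
    cv2.imwrite(f'pics/mask_{n}.png',g)
E
```

```text
c0 [254.23027287 184.70976253] 25.86322651500666 169.0 10.0 outer [254.25 184.65] (47.98896789550781, 49.40094757080078) [ 0.5112 -0.2644  0.074 ]
  hole [254.25 185.06] (22.288188934326172, 23.425472259521484) [ 0.5112 -0.2648  0.074 ]
g0 [253.23453495 240.95864207] 43.91032034307643 165.0 9.0 outer [253.08 241.92] (78.19617462158203, 84.56733703613281) [ 0.5113 -0.2642  0.1887]
  hole [253.24 242.64] (35.40044021606445, 38.551536560058594) [ 0.5114 -0.2646  0.1887]
```

```bash
cat >> h.py <<'E'
B=np.array([.5029,.2158])
def pose(a,z,off=-.0007):
    R=down(a);return (*(B-off*R[:2,0]),z),R
def st(tag=''):
    s=robot.get_state();print(tag,'t%.1f'%s['time'],np.round(s['ee_pos'],4),'F',np.round(s['force'],1),'M',np.round(s['moment'],2),'gf %.1f op %.4f'%(s['grasp_force'],s['opening']));return s
E
python3 - <<'E'
from h import *
a=np.radians(-10)
robot.move_linear((.5115,-.2637,.22),velocity=.15)
robot.move_ptp(*pose(a,.16));robot.pause(.3);st()
p,R=pose(a,.112);robot.move_linear(p,velocity=.08);st('above')
p,R=pose(a,.088);print(robot.move_linear(p,velocity=.02,threshold=4));st('contact')
save('pics/side1.png',robot.grab_frame('side')[130:200,210:303].repeat(6,0).repeat(6,1))
E
```

```text
t15.6 [0.5032 0.2161 0.16  ] F [-0.3  0.3 -1.8] M [-0.09  0.09  0.02] gf 30.0 op 0.0468
above t16.3 [0.5031 0.2167 0.1122] F [-0.1 -0.3 -0.9] M [-0.1   0.1  -0.01] gf 30.0 op 0.0470
True
contact t17.2 [0.503  0.2165 0.0946] F [-1.4 -1.4 10. ] M [-0.44  0.47  0.03] gf 30.0 op 0.0472
```

View pics/side1.png

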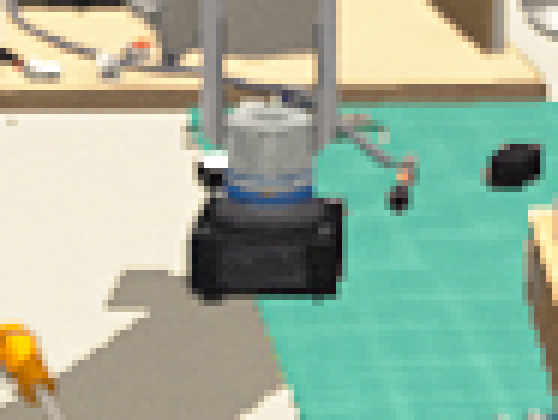

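The view shows the collar over the barrel, resting on the pins at TCP z 0.0946. Now I turn it under a light preload.

```bash
python3 - <<'E'
from h import *
a=np.radians(-10);z=.0944
for k in range(20):
    p,R=pose(a,z);robot.move_linear(p,velocity=.03,frame=R);s=st('%d a=%.2f z=%.4f'%(k,a,z))
    fz=s['force'][2]+1
    if s['ee_pos'][2]<.0925: print('DROPPED');break
    if fz<2.5: z-=.0006
    elif fz>10: z+=.0003
    if z<.0915: print('keyed?');break
    if fz>=1.5: a+=.08
    if s['time']>38: break
E
```

```text
0 a=-0.17 z=0.0944 t17.5 [0.5031 0.2166 0.0947] F [-2.9 -2.6 10.2] M [-0.56  0.8   0.  ] gf 30.0 op 0.0469
1 a=-0.09 z=0.0947 t17.7 [0.5032 0.2166 0.0948] F [0.1 0.1 4.1] M [-0.08  0.04  0.07] gf 30.0 op 0.0473
2 a=-0.01 z=0.0947 t18.0 [0.503  0.2166 0.0946] F [0.7 1.3 1.8] M [ 0.08 -0.21  0.04] gf 30.0 op 0.0473
3 a=0.07 z=0.0947 t18.2 [0.5027 0.2164 0.0945] F [ 1.1  0.  -1.6] M [-0.04 -0.    0.01] gf 30.0 op 0.0468
4 a=0.07 z=0.0941 t18.5 [0.5028 0.2165 0.0941] F [-0.1 -0.  -0.7] M [-0.05  0.05 -0.  ] gf 30.0 op 0.0473
5 a=0.07 z=0.0935 t18.7 [0.5029 0.2166 0.0935] F [ 1.4 -0.1 -1. ] M [ 0.08 -0.03  0.01] gf 30.0 op 0.0472
6 a=0.07 z=0.0929 t19.0 [0.503  0.2167 0.093 ] F [ 0.7  1.5 -0. ] M [ 0.31 -0.22  0.03] gf 30.0 op 0.0467
7 a=0.07 z=0.0923 t19.2 [0.503  0.2167 0.0924] F [1.9 2.3 0.8] M [ 0.66 -0.44  0.08] gf 30.0 op 0.0473
DROPPED
```

Keyed at a≈0.07 rad with no force. I hold briefly, then push home.

```bash
python3 - <<'E'
from h import *
a=.07
for z in(.0908,.0890,.0870,.0855,.0848):
    p,R=pose(a,z);robot.move_linear(p,velocity=.02,frame=R);robot.pause(.35);s=st('z=%.4f'%z)
    if s['force'][2]>18: break
save('pics/side2.png',robot.grab_frame('side')[130:200,210:303].repeat(6,0).repeat(6,1))
E
```

```text
z=0.0908 t19.8 [0.5029 0.2166 0.0907] F [ 3.1  3.5 -3.1] M [ 1.01 -0.73  0.08] gf 30.0 op 0.0470
z=0.0890 t20.4 [0.503  0.2167 0.089 ] F [ 2.   4.9 -0.9] M [ 1.12 -0.66  0.07] gf 30.0 op 0.0469
z=0.0870 t21.0 [0.503  0.2168 0.0871] F [1.5 3.9 2. ] M [ 1.08 -0.51  0.09] gf 30.0 op 0.0470
z=0.0855 t21.6 [0.503  0.2167 0.0856] F [1.9 4.4 4. ] M [ 1.17 -0.5   0.13] gf 30.0 op 0.0471
z=0.0848 t22.2 [0.503  0.2168 0.085 ] F [0.7 5.  5.7] M [ 0.99 -0.32  0.08] gf 30.0 op 0.0469
```

View pics/side2.png

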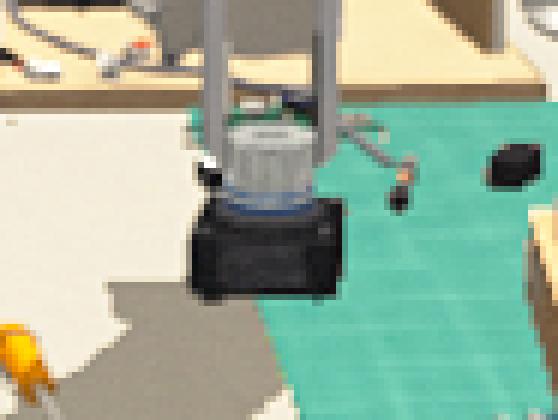

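The collar has visibly dropped and the ring is compressing, with force rising as the spring should. I push on until the stop shows as a sharp rise.

```bash
python3 - <<'E'
from h import *
for z in np.arange(.0845,.0815,-.0003):
    p,R=pose(.07,z);robot.move_linear(p,velocity=.02,frame=R);robot.pause(.25);s=st('z=%.4f'%z)
    if s['force'][2]>13: break
robot.pause(.8);st('end')
E
```

```text
z=0.0845 t22.8 [0.503  0.2168 0.0849] F [0.4 3.2 9.7] M [0.84 0.02 0.09] gf 30.0 op 0.0473
z=0.0842 t23.3 [0.503  0.2169 0.0849] F [-0.7  1.3 14.6] M [0.52 0.41 0.07] gf 30.0 op 0.0469
end t24.1 [0.503  0.2169 0.0849] F [-1.2  2.4 15.8] M [0.51 0.42 0.08] gf 30.0 op 0.0467
```

The force rises sharply at TCP z 0.0849, which puts the underside at about 50 mm: the ring is on its stop and the grip holds steady. Handing in.

```bash
python3 -c "
from h import *
print(robot.sign_off())"
```

```text
the job is handed in; nothing more can be done
None
```

The job is handed in with the collar keyed over the barrel pins, pushed to the spring ring's stop (underside at about 50 mm) and held there at 30 N grip and about 15 N push; the dust cap was not touched, and the judge's verdict was not shown.

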